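# Fetch the hemmed-in jar to the balance

### The arm

A 7-joint arm with a two-finger parallel gripper is mounted at the origin on the work surface. World frame = base frame: x ahead of the robot, y to its left, z up, the work surface at z = 0. Lengths are in m, angles in rad, forces in N, time in s.
With the tool pointing down it reaches from about 0.4 to 0.75 m from the base axis. Payload 19.5 kg.
Tool frame: the origin (TCP) lies midway between the tips of the shut fingers; the grasp point (between the pads) lies 19 mm behind it; z points along the fingers, x is the direction in which the jaws open and shut, and the axes are right-handed (so a half turn about z gives the same grasp; the last joint's range is limited). The gripper opens to 85 mm and grips with 20 to 120 N. Pads are 22 mm wide; open, the fingers measure 114 mm over their backs; the gripper's body (76 mm by 85 mm) begins 54 mm behind the grasp point. The pads swing forward as they close: fully open they stand 13 mm farther back than shut.
Start: joints at [-1.355, 0.707, -0.028, 1.485, 0.022, 0.951, -0.075], TCP at [0.147, 0.556, 0.196] pointing down, gripper open.
Joint ranges: [-2.71, 2.71], [-0.32, 2.16], [-1.57, 1.52], [0, 2.45], [-1.46, 4.6], [0, 2.02], [-2.83, 2.83]. Speed limits (rad/s): [1.89, 1.89, 2.57, 2.57, 3.01, 3.01, 3.01].

### API

Orientations are given as a unit quaternion [x, y, z, w].
In Python, from rig import * gives the robot as it stands.
- The arm moves only by the shell command python3 -m jog 'ROWS'. ROWS is text: rows parted by semicolons, each of 7 numbers parted by spaces: the shift along the tool's x, y, z in mm, then the turn, a rotation vector about the tool's x, y, z in degrees, then the opening, from 0 (shut) to 1 (fully open). A call has 1 to 12 rows; each row shifts and turns the commanded pose from where the row before left it, along the tool's axes as they then stand; what a row does not reach is not made up. A row lasts 1/10 s, in which the tool goes at most 50 mm and 8.59 degrees, less where a joint would pass 70% of its speed; a pose out of reach is approached as far as the arm can. A call with a gripper value outside its range is refused whole. The fingers move at their own pace and stop on an object; the grip force is fixed at half the most. Time passes only in rows, so rows that do not move let the fingers close. It gives the time, the measured TCP pose, the force and the opening at its end, in the units of the state.
- state(): the state, without advancing time (a new reading comes with each control period).
- snapshot(name): name is "scene" or "top" or "wrist"; returns the picture (480x640x3 uint8, red, green, blue); there is no depth.
- camera_params(name): a dict with "K" (3x3 intrinsics, pixels), "k1" (the pictures are not rectified: a ray, as slopes to the right and down, at radius r is drawn at 1 + k1 r^2 times it, then the intrinsics apply), "world_from_camera" (4x4, takes a point from camera to world coordinates). Camera axes: x right, y up, looking along -z (the intrinsics and any distortion apply to the point x, -y, -z); pixel columns grow to the right and rows downward; lengths in m; the calibration is good to about 2 mm. A picture is of the moment at which its call begins: read the wrist's pose just before it. camera_params takes no time and is no camera call; for the wrist camera it gives the pose at the moment of the call.
- job_done(): hands the job in, once; it reports no verdict.
The state is a dict: "time_s": time; "joints": joint angles; "qd": joint speeds; "joint_torque": joint torques, N m; "ee_pos": TCP position; "tcp_rot": TCP orientation; "force": force on the tool from outside, world axes, zero at the start; "torque": the same for the moment, N m; "width": opening from 0.0 (shut) to 1.0 (fully open).
Only numpy, scipy, OpenCV 4.12 (cv2) and the standard library are available. Lean on these libraries where they do the work, as an engineer would, in place of code of your own. Each camera call takes 0.05 s, during which the arm holds its last target. There are 200 camera calls.

### The job

The small amber jar with the green cap has to be weighed, but three tall bottles hem it in at the back of the dark grey spill tray. Clear all three bottles out onto the shallow steel side tray, standing upright, then set the jar down gently in the middle of the balance pan, and after that put every bottle back in the spill tray on its own spot, where it stood at first. Leave the tube rack, flask and mortar alone.

Things in the scene. Friction and masses are not known exactly. Their poses are not given: they have to be found in the camera images.
- bottle_red: tall white plastic reagent bottle with a red screw cap and a thin red band round its body; 150 mm high, body 56 mm in diameter up to 94 mm, sloping in to a 28 mm neck, cap 36 mm in diameter from 121 mm up to the top at 150 mm: take it by the cap; about 0.2 kg. Origin: centre of its underside, z up the bottle
- bottle_blue: tall white plastic reagent bottle with a blue screw cap and a thin blue band round its body; 150 mm high, body 56 mm in diameter up to 94 mm, sloping in to a 28 mm neck, cap 36 mm in diameter from 121 mm up to the top at 150 mm: take it by the cap; about 0.2 kg. Origin: centre of its underside, z up the bottle
- bottle_yellow: tall white plastic reagent bottle with a yellow screw cap and a thin yellow band round its body; 150 mm high, body 56 mm in diameter up to 94 mm, sloping in to a 28 mm neck, cap 36 mm in diameter from 121 mm up to the top at 150 mm: take it by the cap; about 0.2 kg. Origin: centre of its underside, z up the bottle
- jar: squat amber glass jar with a green screw cap, 66 mm high; body 50 mm in diameter, cap 48 mm in diameter from 44 mm up to the top at 66 mm; about 0.16 kg. Starts at the back (far side) of the spill tray with one bottle to its left, one to its right and one in front, each only a few millimetres away, so no gripper gets round it until they are gone. Origin: centre of its underside, z up the jar
- spill_tray: dark grey plastic spill tray, fixed to the bench, 150 mm (its x, away from the robot) by 220 mm (its y), 30 mm high, walls and floor 4 mm thick; the jar and the bottles stand on its floor, 4 mm above the bench. Origin: centre of its underside, z up
- side_tray: shallow empty steel tray, fixed to the bench, the side area for the bottles: 150 mm (its x) by 260 mm (its y), rim 15 mm high, walls and floor 3 mm thick. There is room for the three bottles in a row along y. Origin: centre of its underside, z up
- balance: cream laboratory balance, fixed to the bench, with a round steel pan 120 mm in diameter whose top is 65 mm above the bench; the housing is 170 mm wide (its y), 55 mm high and runs from 145 mm in front of the pan's centre (-x, with dark display and keys) to 80 mm behind it. Origin: on the bench exactly below the pan's centre, z up
- tube_rack: bystander, loose on the bench beyond the work: orange rack (86 x 110 mm) of test tubes, some with green caps, 106 mm high in all. Origin: centre of its underside, z up
- flask: bystander, loose on the bench beyond the work: clear glass conical flask with a black stopper, 85 mm across its foot, 155 mm high. Origin: centre of its underside, z up
- mortar: bystander, loose on the bench beyond the work: white porcelain mortar with pestle, 96 mm across its rim, 80 mm high. Origin: centre of its underside, z up

How it is judged:
On the way, in this order (a step that is already met when the one before it is completed fails the run):
1. all three bottles stand upright and released inside the steel side tray (x of bottle_red in the frame of side_tray between -0.06 and 0.06 m and y of bottle_red in the frame of side_tray between -0.115 and 0.115 m and z of bottle_red in the frame of side_tray between -0.003 and 0.008 m and angle between each of bottle_red, bottle_blue, bottle_yellow's own z axis and vertical below 0.08 rad and contact force between each of bottle_red, bottle_blue, bottle_yellow and the fingers below 0.2 N and linear speed of each of bottle_red, bottle_blue, bottle_yellow below 0.03 m/s and x of bottle_blue in the frame of side_tray between -0.06 and 0.06 m and y of bottle_blue in the frame of side_tray between -0.115 and 0.115 m and z of bottle_blue in the frame of side_tray between -0.003 and 0.008 m and x of bottle_yellow in the frame of side_tray between -0.06 and 0.06 m and y of bottle_yellow in the frame of side_tray between -0.115 and 0.115 m and z of bottle_yellow in the frame of side_tray between -0.003 and 0.008 m), for 0.2 s.
2. with the bottles still in the side tray, the jar stands released in the middle of the balance pan (all of step 1 and horizontal distance between jar and balance below 0.015 m and z of jar in the frame of balance between 0.061 and 0.069 m and angle between jar's own z axis and vertical below 0.08 rad and contact force between jar and the fingers below 0.2 N and linear speed of jar below 0.03 m/s), for 0.2 s.
At the end, for the whole second after the job is handed in: The jar stands upright, released and at rest on the balance pan, its axis within 15 mm of the pan's centre; each bottle stands upright, released and at rest within 15 mm of the spot where it stood at the start (horizontal distance between jar and balance below 0.015 m and z of jar in the frame of balance between 0.061 and 0.069 m and angle between each of jar, bottle_red, bottle_blue, bottle_yellow's own z axis and vertical below 0.08 rad and contact force between each of jar, bottle_red, bottle_blue, bottle_yellow and the fingers below 0.2 N and linear speed of each of jar, bottle_red, bottle_blue, bottle_yellow below 0.03 m/s and distance of each of bottle_red, bottle_blue, bottle_yellow from where it was at the start of the episode below 0.015 m); the robot touches nothing.
It fails at once if a bottle or the jar is tipped by more than 35 degrees (angle between any of bottle_red, bottle_blue, bottle_yellow, jar's own z axis and vertical above 0.61 rad).
It fails at once if the jar comes down on the balance pan at over 0.4 m/s (dropped or banged down) (linear speed of jar above 0.4 m/s and horizontal distance between jar and balance below 0.06 m and z of jar in the frame of balance below 0.075 m).
It fails at once if the jar is pressed hard on the balance (over 80 N) (contact force between jar and balance above 80 N).
It fails at once if the tube rack, flask or mortar is shifted by more than 15 mm (distance of any of tube_rack, flask, mortar from where it was at the start of the episode above 0.015 m).
It also fails if it takes over 147 s, if anything falls off the work surface, if the arm or the gripper's body presses on something with over 40 N, if the wrist force passes 120 N, or if a joint passes its speed limit or range.

## Working session

There is one attempt and no reset: what is moved stays moved. The work goes in short steps, Python scripts to look and compute and a shell command to move; the robot and the scene stay as the last step left them, time stands still between calls to the robot, and variables do not carry over. Pictures are saved under pics/ and viewed, about 12 in all and at most 16, crops included, and the job is handed in when it is done.

```bash
ls; mkdir -p pics; cat > h.py <<'E'
from rig import *
import numpy as np, cv2
from scipy.spatial.transform import Rotation as R
def pix2ray(cam,uv):
    p=camera_params(cam);K=np.array(p["K"]);k=p["k1"];T=np.array(p["world_from_camera"])
    d=np.array([(uv[0]-K[0,2])/K[0,0],(uv[1]-K[1,2])/K[1,1]]);s=d.copy()
    for _ in range(30): s=d/(1+k*(s@s))
    v=T[:3,:3]@np.array([s[0],-s[1],-1]); return T[:3,3],v/np.linalg.norm(v)
def onplane(cam,uv,z):
    o,v=pix2ray(cam,uv); return o+v*(z-o[2])/v[2]
def proj(cam,P):
    p=camera_params(cam);K=np.array(p["K"]);k=p["k1"];T=np.array(p["world_from_camera"])
    c=T[:3,:3].T@(np.array(P)-T[:3,3]); s=np.array([c[0],-c[1]])/-c[2]; s=s*(1+k*(s@s))
    return np.array([K[0,0]*s[0]+K[0,2],K[1,1]*s[1]+K[1,2]])
def save(cam,n):
    im=snapshot(cam); cv2.imwrite(f"pics/{n}.png",im[:,:,::-1]); return im
E
python3 - <<'E'
from h import *
np.set_printoptions(precision=4,suppress=True)
print(state())
for c in("scene","top","wrist"): save(c,c+"0"); print(c,camera_params(c))
E
```

```text
pics
{'time_s': 0.0, 'joints': array([-1.3547,  0.7071, -0.0276,  1.485 ,  0.022 ,  0.9509, -0.0755]), 'qd': array([ 0.0005, -0.0013, -0.0004, -0.0019,  0.0005,  0.0002, -0.0017]), 'joint_torque': array([ -0.0004, -88.3209,   1.2343, -23.6183,   0.0168,   0.0061,
        -0.    ]), 'ee_pos': array([0.1465, 0.5557, 0.1958]), 'tcp_rot': array([ 0.7921,  0.6104, -0.0004,  0.0003]), 'force': array([ 0.268 , -0.0457,  0.2195]), 'torque': array([-0.0348,  0.0299, -0.0182]), 'width': 1.0036299826242838}
scene {'K': array([[499.1565,   0.    , 323.7697],
       [  0.    , 499.1565, 232.6416],
       [  0.    ,   0.    ,   1.    ]]), 'k1': 0.012255985511305516, 'world_from_camera': array([[-0.6811, -0.4713,  0.5603,  1.2837],
       [ 0.7321, -0.4437,  0.5168,  0.5933],
       [ 0.005 ,  0.7622,  0.6473,  0.8034],
       [ 0.    ,  0.    ,  0.    ,  1.    ]])}
top {'K': array([[586.9709,   0.    , 320.3152],
       [  0.    , 586.9709, 240.6448],
       [  0.    ,   0.    ,   1.    ]]), 'k1': 0.01750923313991565, 'world_from_camera': array([[-0.0255,  0.9923, -0.1212,  0.4719],
       [-0.9995, -0.0232,  0.0209, -0.0006],
       [ 0.0179,  0.1217,  0.9924,  1.3074],
       [ 0.    ,  0.    ,  0.    ,  1.    ]])}
wrist {'K': array([[373.3173,   0.    , 313.7473],
       [  0.    , 373.3173, 247.2753],
       [  0.    ,   0.    ,   1.    ]]), 'k1': -0.03795650586903598, 'world_from_camera': array([[ 0.2534, -0.9199, -0.2993,  0.0683],
       [ 0.9674,  0.2411,  0.0781,  0.5747],
       [ 0.0003, -0.3093,  0.951 ,  0.3736],
       [ 0.    ,  0.    ,  0.    ,  1.    ]])}
```

View pics/top0.png

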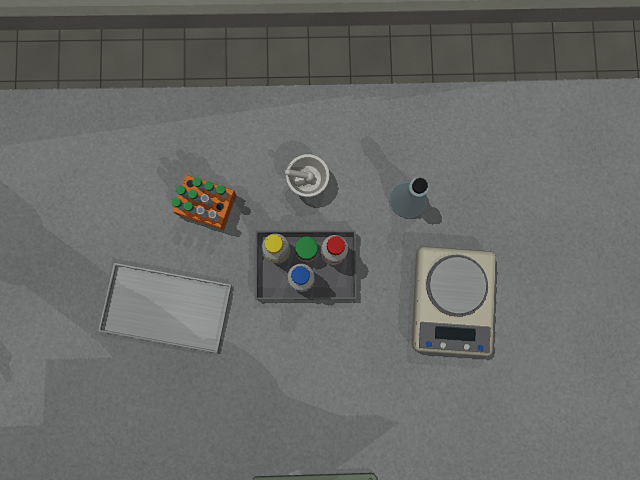

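View pics/scene0.png

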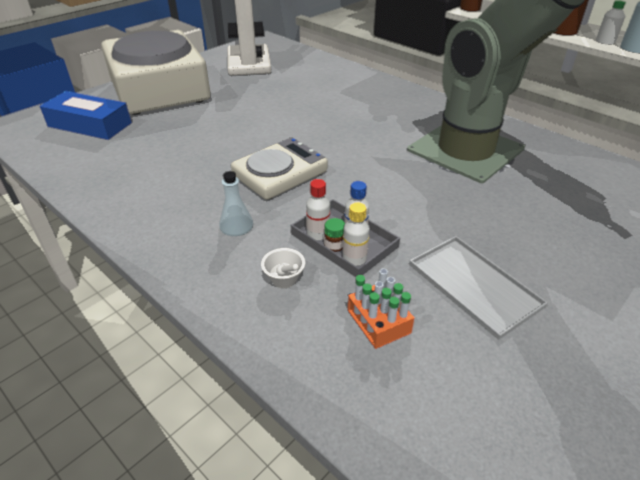

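Top view shows yellow cap (273,243), jar's green cap (306,247), red cap (336,245), blue cap (300,275), side tray around (166,308), and pan around (457,285). The scene view agrees: the jar sits between yellow and red with blue on the robot side.

```bash
cat > m.py <<'E'
from h import *
np.set_printoptions(precision=4,suppress=True)
def caps(im,cam,z,box=None):
    hsv=cv2.cvtColor(im,cv2.COLOR_RGB2HSV);out={}
    for n,(lo,hi) in dict(yellow=(22,34),blue=(100,118),red=(172,184),green=(50,75)).items():
        h=hsv[:,:,0].astype(int); 
        if n=="red": h=np.where(h<30,h+180,h)
        m=((h>=lo)&(h<=hi)&(hsv[:,:,1]>130)&(hsv[:,:,2]>60)).astype(np.uint8)
        if box: b=np.zeros_like(m); b[box[1]:box[3],box[0]:box[2]]=1; m&=b
        k,l,s,c=cv2.connectedComponentsWithStats(m)
        i=1+np.argmax(s[1:,4]) if k>1 else None
        if i: out[n]=(c[i],s[i],onplane(cam,c[i],z.get(n,.1395)))
    return out
E
python3 - <<'E'
from m import *
im=cv2.imread("pics/top0.png")[:,:,::-1].copy()
for k,v in caps(im,"top",{"green":.059},(250,225,360,300)).items(): print(k,*v)
im=cv2.imread("pics/scene0.png")[:,:,::-1].copy()
for k,v in caps(im,"scene",{"green":.059},(290,170,380,245)).items(): print(k,*v)
im=cv2.imread("pics/top0.png")
g=cv2.cvtColor(im,cv2.COLOR_BGR2GRAY)
m=np.zeros_like(g); m[255:360,90:240]=(g[255:360,90:240]>125)
c=max(cv2.findContours(m,0,2)[0],key=cv2.contourArea)
r=cv2.minAreaRect(c);b=cv2.boxPoints(r);P=np.array([onplane("top",p,.015) for p in b])
print(r,P,P.mean(0),np.linalg.norm(P-np.roll(P,1,0),axis=1))
for th in(140,):
  hc=cv2.HoughCircles(cv2.GaussianBlur(g[240:330,410:500],(3,3),0),cv2.HOUGH_GRADIENT,1,30,param1=100,param2=15,minRadius=26,maxRadius=35)
  print(hc)
  for x,y,rr in hc[0][:2]:
    print(onplane("top",(x+410,y+240),.065), np.linalg.norm(onplane("top",(x+410+rr,y+240),.065)-onplane("top",(x+410,y+240),.065)))
# spill tray dark rim
m=(g<85).astype(np.uint8); m[:228]=0;m[305:]=0;m[:,:250]=0;m[:,362:]=0
c=max(cv2.findContours(m,0,2)[0],key=cv2.contourArea);r=cv2.minAreaRect(c);P=np.array([onplane("top",p,.030) for p in cv2.boxPoints(r)]);print(r,P.mean(0),np.linalg.norm(P-np.roll(P,1,0),axis=1))
E
```

```text
yellow [273.4333 243.5296] [265 234  18  20 270] [0.611  0.0688 0.1395]
blue [300.0588 275.0353] [291 266  19  19 255] [0.5466 0.0169 0.1395]
red [335.3797 245.1767] [327 236  18  19 266] [ 0.6047 -0.0551  0.1395]
green [306.0102 247.3629] [295 236  23  24 394] [0.6107 0.0041 0.059 ]
yellow [357.2576 212.1402] [349 203  17  19 264] [0.6094 0.0693 0.1395]
blue [357.8945 189.6972] [351 182  15  17 218] [0.5445 0.0167 0.1395]
red [317.5789 187.6184] [311 179  15  18 228] [ 0.6018 -0.056   0.1395]
green [334.2657 227.631 ] [326 219  18  18 271] [0.6094 0.0045 0.059 ]
((164.12075805664062, 307.02264404296875), (121.38470458984375, 69.41534423828125), 10.61965560913086) [[0.4469 0.4566 0.015 ]
 [0.594  0.4321 0.015 ]
 [0.5385 0.1722 0.015 ]
 [0.3922 0.2006 0.015 ]] [0.4929 0.3154 0.015 ] [0.2618 0.1491 0.2657 0.1491]
[[[47.5 45.5 27.9]]]
[ 0.5211 -0.315   0.065 ] 0.05929738446329225
((308.5, 268.0), (72.0, 105.0), 90.0) [ 0.5691 -0.0004  0.03  ] [0.1569 0.2305 0.1574 0.227 ]
```

```bash
python3 -m jog '0 0 0 0 0 0 1'
```

```text
time_s: 0.25
ee_pos: [0.1466, 0.5559, 0.1961]
tcp_rot: [0.792, 0.61, -0.0, 0.0]
force: [-0.8, -0.1, -0.0]
width: 1.0
```

Both views agree within 2–3 mm and the sizes check: side tray 263×149 mm, pan radius 59 mm. I'll turn the tool so its x axis matches world x, raising it at the same time.

```bash
python3 -m jog '0 0 -35 0 0 8.36 1;0 0 -35 0 0 8.36 1;0 0 -35 0 0 8.36 1;0 0 0 0 0 8.36 1;0 0 0 0 0 8.36 1;0 0 0 0 0 8.36 1;0 0 0 0 0 8.36 1;0 0 0 0 0 8.36 1;0 0 0 0 0 8.36 1;0 0 0 0 0 0 1'; python3 -m jog '40 40 0 0 0 0 1;40 40 0 0 0 0 1;40 40 0 0 0 0 1;40 40 0 0 0 0 1;40 40 0 0 0 0 1;40 40 0 0 0 0 1;40 40 0 0 0 0 1;40 40 0 0 0 0 1;40 40 0 0 0 0 1;40 40 0 0 0 0 1;0 0 0 0 0 0 1;0 0 0 0 0 0 1'; python3 -c "
from h import *
import numpy as np
s=state();print(s['ee_pos'],R.from_quat(s['tcp_rot']).as_matrix().round(4),s['joints'].round(2))
for n,u,z in(('mortar',(307,176),.08),('rack',(204,202),.09),('flask',(408,201),.03)):print(n,onplane('top',u,z).round(3))
save('wrist','w1')"
```

```text
time_s: 1.25
ee_pos: [0.1464, 0.556, 0.3011]
tcp_rot: [1.0, -0.001, 0.0, 0.0]
force: [0.4, -0.4, -0.5]
width: 0.999
time_s: 2.45
ee_pos: [0.5004, 0.2015, 0.301]
tcp_rot: [1.0, 0.001, -0.0, 0.0]
force: [-0.8, 1.4, 0.1]
width: 0.999
[0.50041972 0.20152757 0.30104872] [[ 1.0e+00  1.9e-03 -5.0e-04]
 [ 1.9e-03 -1.0e+00 -2.0e-04]
 [-5.0e-04  2.0e-04 -1.0e+00]] [-0.62  0.57  0.35  1.43 -0.2   1.18 -0.25]
mortar [ 0.761 -0.002  0.08 ]
rack [0.708 0.216 0.09 ]
flask [ 0.712 -0.224  0.03 ]
```

```bash
python3 - <<'E'
from m import *
im=cv2.imread("pics/w1.png")[:,:,::-1].copy()
for k,v in caps(im,"wrist",{"green":.059}).items(): print(k,*v)
E
```

```text
yellow [413.133  338.2332] [401 318  23  43 639] [0.6026 0.0713 0.1395]
blue [358.4119 387.1671] [341 370  34  32 772] [0.5482 0.0097 0.1395]
red [407.054  436.0593] [390 412  33  42 759] [ 0.6078 -0.0592  0.1395]
green [396.2936 354.4356] [382 338  33  30 613] [ 0.6075 -0.0027  0.059 ]
```

View pics/w1.png

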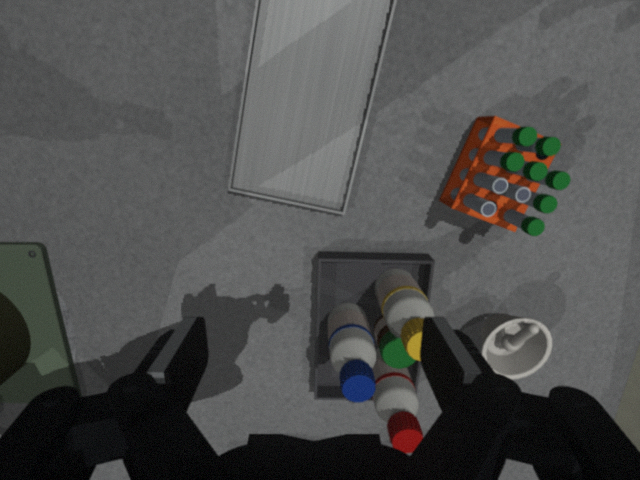

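Wrist view: the caps sit at the positions found, the tray and rack are clear of the path, and yellow is partly hidden by a finger. Now moving over yellow.

```bash
python3 -m jog '22 26 0 0 0 0 1;22 26 0 0 0 0 1;22 26 0 0 0 0 1;22 26 0 0 0 0 1;22 28 0 0 0 0 1;0 0 40 0 0 0 1;0 0 40 0 0 0 1;0 0 0 0 0 0 1'; python3 - <<'E'
from m import *
im=save("wrist","w2")
for k,v in caps(im,"wrist",{"green":.059}).items(): print(k,*v)
print(state()['ee_pos'])
E
```

```text
time_s: 3.3
ee_pos: [0.6078, 0.0719, 0.2175]
tcp_rot: [1.0, 0.002, -0.003, 0.0]
force: [-1.1, 0.0, 0.6]
width: 1.001
yellow [320.5865 246.8658] [ 294  218   55   58 2406] [0.6125 0.066  0.1395]
blue [232.8843 315.1551] [ 209  291   51   48 1754] [0.5449 0.0097 0.1395]
red [312.8315 390.5603] [ 289  361   46   56 1917] [ 0.6074 -0.0607  0.1395]
green [320.446  287.4371] [ 294  271   50   37 1249] [ 0.6142 -0.0023  0.059 ]
[0.6091 0.0717 0.2207]
```

View pics/w2.png

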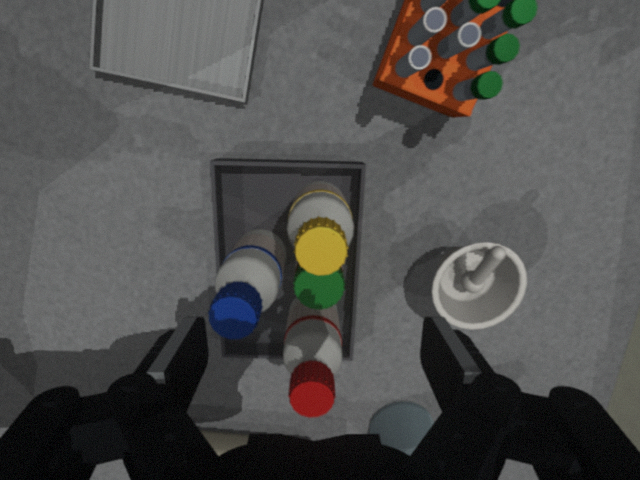

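Yellow's cap is centred at (321,247), about (0.611, 0.068), so I descend on it.

```bash
python3 -m jog '2 4 0 0 0 0 1;0 0 26 0 0 0 1;0 0 26 0 0 0 1;0 0 26 0 0 0 1;0 0 26 0 0 0 1;0 0 0 0 0 0 1;0 0 0 0 0 0 1;0 0 0 0 0 0 0.2;0 0 0 0 0 0 0.2;0 0 0 0 0 0 0.2;0 0 0 0 0 0 0.2;0 0 0 0 0 0 0'; python3 -m jog '0 0 0 0 0 0 0;0 0 0 0 0 0 0;0 0 0 0 0 0 0;0 0 0 0 0 0 0;0 0 -10 0 0 0 0;0 0 0 0 0 0 0'
```

```text
time_s: 4.55
ee_pos: [0.6131, 0.0662, 0.1201]
tcp_rot: [1.0, -0.0, 0.002, -0.0]
force: [-10.8, -0.4, 55.2]
width: 0.14
time_s: 5.15
ee_pos: [0.6126, 0.0663, 0.1287]
tcp_rot: [1.0, -0.0, 0.001, -0.0]
force: [-0.1, 0.1, -0.5]
width: -0.001
```

The gripper shut empty and there was a 55 N upward force. I'll look before moving on.

```bash
python3 - <<'E'
from m import *
a=save("wrist","w3"); b=save("scene","s3"); print(state())
p=cv2.resize(b[130:290,230:470],(720,480)); cv2.imwrite("pics/c3.png",p[:,:,::-1])
E
```

```text
{'time_s': 5.25, 'joints': array([-0.2848,  0.8694,  0.2725,  1.4175, -0.2675,  0.8911,  0.0641]), 'qd': array([ 0.0002,  0.0105, -0.0005,  0.0037, -0.0025, -0.0021, -0.0013]), 'joint_torque': array([  0.0427, -98.6145,   8.12  , -22.2967,   0.0414,   0.114 ,
        -0.0184]), 'ee_pos': array([0.612 , 0.0663, 0.1272]), 'tcp_rot': array([ 1.    , -0.0001, -0.0001,  0.    ]), 'force': array([ 0.8364,  0.2229, -0.3295]), 'torque': array([-0.0417, -0.0002, -0.0237]), 'width': -0.0009265184795065663}
```

View pics/c3.png

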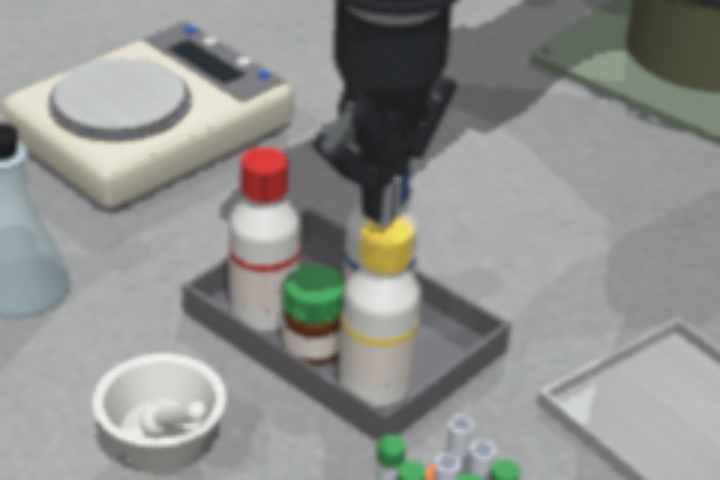

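View pics/w3.png

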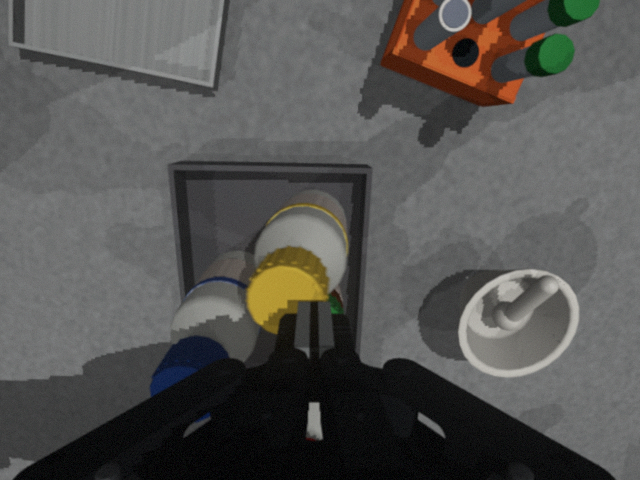

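The bottle still stands, but the closed tips are beside the cap's −y edge. I'll locate the tips and cap numerically.

```bash
python3 - <<'E'
from m import *
im=cv2.imread("pics/w3.png")[:,:,::-1].copy()
for k,v in caps(im,"wrist",{}).items(): print(k,*v)
s=state();print(proj("wrist",s['ee_pos']),proj("wrist",s['ee_pos']+[0,0,.019]),proj("wrist",s['ee_pos']+[0,.011,0.0]))
im=cv2.imread("pics/s3.png")[:,:,::-1].copy()
for k,v in caps(im,"scene",{"green":.059},(290,170,380,245)).items(): print(k,*v)
print(proj("scene",s['ee_pos']),proj("scene",[.611,.068,.154]))
im=snapshot("top")
for k,v in caps(im,"top",{"green":.059},(250,225,360,300)).items(): print(k,*v)
E
```

```text
yellow [284.6939 285.885 ] [ 246  247   83   87 4515] [0.5966 0.071  0.1395]
blue [168.7618 377.6473] [150 366  47  30 638] [0.5336 0.0176 0.1395]
red [461.  66.] [461  66   1   1   1] [0.6705 0.1684 0.1395]
green [555.4452  53.2147] [ 538   34   36   40 1076] [0.7091 0.1741 0.1395]
[316.303  284.5966] [316.5535 300.9346] [316.3811 264.6874]
yellow [358.3612 211.9207] [351 203  16  18 227] [0.6072 0.0706 0.1395]
red [317.8824 187.6387] [311 179  15  18 238] [ 0.6014 -0.0555  0.1395]
green [333.7816 229.3738] [325 220  19  17 206] [0.6149 0.0079 0.059 ]
[355.1799 216.5563] [356.6404 206.8713]
blue [301.5268 275.122 ] [295 266  15  19 205] [0.5464 0.014  0.1395]
red [335.367  245.2135] [327 236  18  19 267] [ 0.6047 -0.0551  0.1395]
green [306.983  247.4716] [298 236  20  24 352] [0.6104 0.0021 0.059 ]
```

```bash
python3 - <<'E'
from m import *
a,u=pix2ray("scene",(359.3,205)); b,v=pix2ray("wrist",(314,300))
A=np.c_[u,-v];t=np.linalg.lstsq(A,b-a,rcond=None)[0];print(a+t[0]*u,b+t[1]*v)
s=state()['ee_pos']
for dz in(0,.01,.02,.03): print(dz,proj("scene",s+[0,.011,dz]),proj("wrist",s+[0,.011,dz]))
b=cv2.imread("pics/s3.png")[160:235,310:410];w=cv2.imread("pics/w3.png")[220:360,230:400]
cv2.imwrite("pics/c4.png",np.hstack([cv2.resize(b,(560,420),interpolation=cv2.INTER_CUBIC)[:,:360],cv2.resize(w,(430,420))]))
E
```

```text
[0.6107 0.0746 0.1623] [0.6106 0.0748 0.1622]
0 [359.1009 218.7969] [316.4557 264.6314]
0.01 [359.3373 215.1723] [316.5821 271.9448]
0.02 [359.5766 211.5037] [316.7224 280.0711]
0.03 [359.8188 207.7903] [316.8791 289.1527]
```

View pics/c4.png

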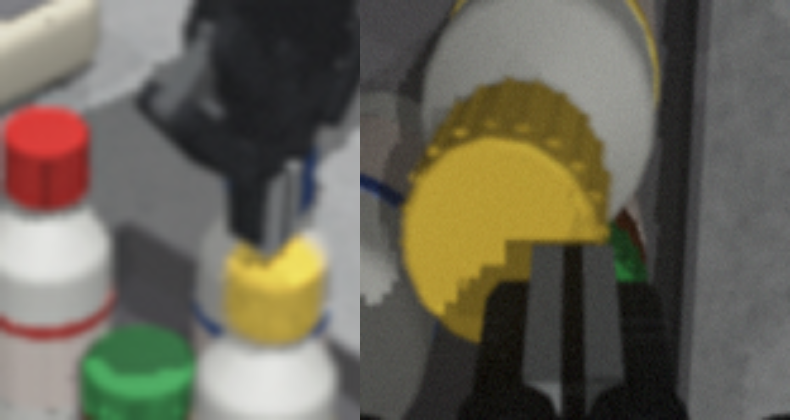

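The close-up shows the shut tips standing on top of the cap. Triangulation puts them at z≈0.162 with the reported TCP at 0.127, and contact at TCP 0.120 fits too. So the true tips sit about 34 mm behind the reported TCP, and I'll correct for that. First I raise, open and check whether yellow shifted.

```bash
python3 -m jog '0 0 -25 0 0 0 0;0 0 -25 0 0 0 0;0 0 -20 0 0 0 0;0 0 0 0 0 0 1;0 0 0 0 0 0 1;0 0 0 0 0 0 1;0 0 0 0 0 0 1;0 0 0 0 0 0 1;0 0 0 0 0 0 1'; python3 - <<'E'
from m import *
print(onplane("wrist",(287,293),.154))
for c,b in(("top",(250,225,360,300)),("scene",(290,170,380,245)),("wrist",None)):
  im=save(c,c+"5")
  for k,v in caps(im,c,{"green":.059},b).items(): print(c,k,*v)
print(state()['ee_pos'])
E
```

```text
time_s: 6.2
ee_pos: [0.612, 0.0663, 0.197]
tcp_rot: [1.0, -0.0, -0.0, 0.0]
force: [0.6, 0.1, 0.1]
width: 0.995
[0.5933 0.0415 0.154 ]
top blue [301.4466 275.2864] [295 267  15  18 206] [0.5461 0.0142 0.1395]
top red [335.3596 245.206 ] [327 236  18  19 267] [ 0.6047 -0.0551  0.1395]
top green [306.5376 247.4946] [297 236  21  24 372] [0.6103 0.003  0.059 ]
scene yellow [357.5642 211.9183] [350 203  16  19 257] [0.6084 0.0693 0.1395]
scene blue [357.7397 189.7854] [351 182  15  17 219] [0.545  0.0167 0.1395]
scene red [317.8041 187.5347] [310 179  16  18 245] [ 0.6012 -0.0559  0.1395]
scene green [334.3806 227.7276] [325 219  19  18 268] [0.6095 0.0049 0.059 ]
wrist yellow [314.2949 248.0736] [ 285  216   61   63 2855] [0.611  0.0673 0.1395]
wrist blue [222.7571 321.8129] [ 195  296   54   52 1700] [0.546  0.012  0.1395]
wrist red [306.6714 401.6839] [ 281  370   50   61 2243] [ 0.6054 -0.0574  0.1395]
wrist green [313.8886 289.6553] [ 287  274   53   34 1230] [0.6109 0.0006 0.059 ]
[0.612  0.0663 0.1972]
```

Yellow is within about 1 mm of where it was. I'll descend to TCP z≈0.095 and close.

```bash
python3 -m jog '0 -1 25 0 0 0 1;0 0 25 0 0 0 1;0 0 25 0 0 0 1;0 0 14 0 0 0 1;0 0 13 0 0 0 1;0 0 0 0 0 0 1;0 0 0 0 0 0 1'; python3 -m jog '0 0 0 0 0 0 0.3;0 0 0 0 0 0 0.3;0 0 0 0 0 0 0.3;0 0 0 0 0 0 0.3;0 0 0 0 0 0 0;0 0 0 0 0 0 0;0 0 0 0 0 0 0;0 0 0 0 0 0 0;0 0 0 0 0 0 0'
```

```text
time_s: 7.05
ee_pos: [0.6123, 0.0673, 0.0958]
tcp_rot: [1.0, -0.0, 0.0, 0.0]
force: [-0.5, -0.7, 1.0]
width: 1.002
time_s: 7.95
ee_pos: [0.6123, 0.0673, 0.0959]
tcp_rot: [1.0, -0.0, 0.0, -0.0]
force: [-1.6, 0.1, 8.4]
width: 0.399
```

Gripped: width 0.40 corresponds to 36 mm. Lifting and carrying to slot C.

```bash
python3 -m jog '0 0 -8 0 0 0 0;0 0 -20 0 0 0 0;0 0 -25 0 0 0 0;0 0 -25 0 0 0 0;0 0 -25 0 0 0 0;0 0 -20 0 0 0 0;-10 -8 0 0 0 0 0;-14 -20 0 0 0 0 0;-20 -30 0 0 0 0 0;-20 -30 0 0 0 0 0;-20 -30 0 0 0 0 0;-20 -30 0 0 0 0 0'; python3 -m jog '0 -30 0 0 0 0 0;0 -30 0 0 0 0 0;0 -30 0 0 0 0 0;0 -30 0 0 0 0 0;0 -25 0 0 0 0 0;0 -20 0 0 0 0 0;0 -8 0 0 0 0 0;0 0 0 0 0 0 0;0 0 0 0 0 0 0'
python3 - <<'E'
from m import *
im=save("scene","s6");save("top","t6");save("wrist","w6")
print(state()['width'],state()['force'])
w=cv2.imread("pics/w6.png");s=cv2.imread("pics/s6.png")[100:400,260:600]
cv2.imwrite("pics/c6.png",np.hstack([cv2.resize(w,(400,300)),s]))
E
```

```text
time_s: 9.15
ee_pos: [0.5071, 0.2164, 0.2188]
tcp_rot: [1.0, -0.0, 0.0, -0.0]
force: [0.7, 0.2, -1.1]
width: 0.402
time_s: 10.05
ee_pos: [0.5084, 0.3872, 0.2185]
tcp_rot: [1.0, -0.001, 0.0, 0.0]
force: [-0.3, -0.6, -1.3]
width: 0.403
0.402082257746118 [ 0.0831  0.7683 -0.7328]
```

View pics/c6.png

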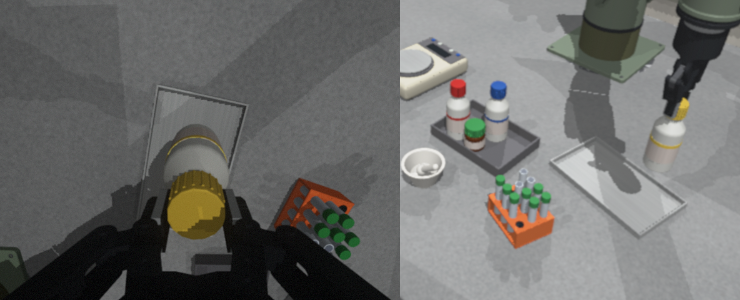

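Yellow hangs straight in the grip above the side tray. Lowering it.

```bash
python3 -m jog '0 -6 20 0 0 0 0;0 0 25 0 0 0 0;0 0 25 0 0 0 0;0 0 25 0 0 0 0;0 0 15 0 0 0 0;0 0 7 0 0 0 0;0 0 4 0 0 0 0;0 0 0 0 0 0 0;0 0 0 0 0 0 0;0 0 0 0 0 0 0'
```

```text
time_s: 11.2
ee_pos: [0.5084, 0.3945, 0.098]
tcp_rot: [1.0, -0.0, 0.0, -0.0]
force: [-0.3, 1.1, -1.7]
width: 0.399
```

```bash
python3 -m jog '0 0 2 0 0 0 0;0 0 1 0 0 0 0;0 0 0 0 0 0 0;0 0 0 0 0 0 0'; python3 -m jog '0 0 0 0 0 0 0.6;0 0 0 0 0 0 0.8;0 0 0 0 0 0 1;0 0 0 0 0 0 1;0 0 0 0 0 0 1;0 0 -20 0 0 0 1;0 0 -30 0 0 0 1;0 0 -40 0 0 0 1;0 0 -40 0 0 0 1;25 40 0 0 0 0 1;0 40 0 0 0 0 1;0 0 0 0 0 0 1'
python3 - <<'E'
from m import *
im=save("scene","s7")
for k,v in caps(im,"scene",{"yellow":.1385},(290,100,600,300)).items(): print(k,*v)
im=save("top","t7")
for k,v in caps(im,"top",{"yellow":.1385},(90,225,360,360)).items(): print(k,*v)
E
```

```text
time_s: 11.6
ee_pos: [0.5083, 0.3946, 0.0949]
tcp_rot: [1.0, -0.0, 0.0, -0.0]
force: [-1.6, -0.4, 8.7]
width: 0.395
time_s: 12.8
ee_pos: [0.5345, 0.3088, 0.2251]
tcp_rot: [1.0, -0.003, 0.001, 0.001]
force: [1.1, 1.0, 0.1]
width: 1.001
yellow [521.949  260.0113] [512 250  21  21 353] [0.5053 0.3974 0.1385]
blue [357.9263 189.7005] [351 182  15  17 217] [0.5444 0.0168 0.1395]
red [317.5463 187.63  ] [311 179  15  18 227] [ 0.6019 -0.056   0.1395]
green [334.6406 227.6335] [326 219  19  18 281] [0.6818 0.0687 0.1395]
yellow [132.1818 297.8182] [131 293   3  10  11] [0.51   0.3479 0.1385]
blue [300.0588 275.0353] [291 266  19  19 255] [0.5466 0.0169 0.1395]
red [335.3596 245.206 ] [327 236  18  19 267] [ 0.6047 -0.0551  0.1395]
green [305.9597 247.3904] [295 236  23  24 397] [0.6017 0.0039 0.1395]
```

Yellow stands in slot C, with the scene camera within 4 mm. Now blue at TCP (0.5465, 0.0155).

```bash
python3 -m jog '0 35 0 0 0 0 1;0 35 0 0 0 0 1;2 35 0 0 0 0 1;2 35 0 0 0 0 1;2 35 0 0 0 0 1;2 35 0 0 0 0 1;2 35 0 0 0 0 1;2 35 0 0 0 0 1;0 13 0 0 0 0 1;0 0 0 0 0 0 1;0 0 0 0 0 0 1'
python3 - <<'E'
from m import *
im=save("wrist","w8")
for k,v in caps(im,"wrist",{"green":.059}).items(): print(k,*v)
E
```

```text
time_s: 14.0
ee_pos: [0.5452, 0.023, 0.2241]
tcp_rot: [1.0, 0.001, -0.0, -0.0]
force: [0.3, 1.1, 0.7]
width: 0.999
blue [317.519  249.4424] [ 292  221   52   54 2021] [0.5466 0.0144 0.1395]
red [391.786  334.4615] [ 368  305   48   55 1855] [ 0.6067 -0.0572  0.1395]
green [385.0601 234.3031] [ 359  209   52   50 1963] [0.612  0.0033 0.059 ]
```

```bash
python3 -m jog '1 8 25 0 0 0 1;0 0 30 0 0 0 1;0 0 30 0 0 0 1;0 0 25 0 0 0 1;0 0 10 0 0 0 1;0 0 8 0 0 0 1;0 0 0 0 0 0 1;0 0 0 0 0 0 1'; python3 -m jog '0 0 0 0 0 0 0.3;0 0 0 0 0 0 0.3;0 0 0 0 0 0 0.3;0 0 0 0 0 0 0.3;0 0 0 0 0 0 0;0 0 0 0 0 0 0;0 0 0 0 0 0 0;0 0 0 0 0 0 0;0 0 0 0 0 0 0'
```

```text
time_s: 14.85
ee_pos: [0.5465, 0.0136, 0.0971]
tcp_rot: [1.0, 0.0, 0.001, -0.0]
force: [0.8, -0.4, 0.2]
width: 1.0
time_s: 15.75
ee_pos: [0.5465, 0.0133, 0.0968]
tcp_rot: [1.0, -0.0, 0.001, -0.0]
force: [0.9, -0.2, 7.6]
width: 0.403
```

```bash
python3 -m jog '0 0 -8 0 0 0 0;0 0 -20 0 0 0 0;0 0 -25 0 0 0 0;0 0 -25 0 0 0 0;0 0 -25 0 0 0 0;0 0 -20 0 0 0 0;-8 -8 0 0 0 0 0;-9 -20 0 0 0 0 0;-9 -30 0 0 0 0 0;-9 -30 0 0 0 0 0;-9 -30 0 0 0 0 0;-9 -30 0 0 0 0 0'; python3 -m jog '0 -30 0 0 0 0 0;0 -30 0 0 0 0 0;0 -30 0 0 0 0 0;0 -30 0 0 0 0 0;0 -20 0 0 0 0 0;0 -14 0 0 0 0 0;0 0 0 0 0 0 0;0 0 0 0 0 0 0'
```

```text
time_s: 16.95
ee_pos: [0.4916, 0.1628, 0.2187]
tcp_rot: [1.0, 0.0, -0.001, 0.0]
force: [0.5, 1.0, -1.3]
width: 0.395
time_s: 17.75
ee_pos: [0.4929, 0.3146, 0.219]
tcp_rot: [1.0, -0.0, -0.0, 0.0]
force: [0.4, -0.6, -2.1]
width: 0.403
```

```bash
python3 -m jog '0 0 20 0 0 0 0;0 0 25 0 0 0 0;0 0 25 0 0 0 0;0 0 25 0 0 0 0;0 0 15 0 0 0 0;0 0 7 0 0 0 0;0 0 4 0 0 0 0;0 0 2 0 0 0 0;0 0 0 0 0 0 0;0 0 0 0 0 0 0'; python3 -m jog '0 0 0 0 0 0 0.6;0 0 0 0 0 0 0.8;0 0 0 0 0 0 1;0 0 0 0 0 0 1;0 0 0 0 0 0 1;0 0 -20 0 0 0 1;0 0 -30 0 0 0 1;0 0 -40 0 0 0 1;0 0 -40 0 0 0 1;10 40 0 0 0 0 1;10 40 0 0 0 0 1;0 0 0 0 0 0 1'
```

```text
time_s: 18.75
ee_pos: [0.4933, 0.3154, 0.0969]
tcp_rot: [1.0, -0.0, 0.0, -0.0]
force: [0.3, 0.1, -1.9]
width: 0.399
time_s: 19.95
ee_pos: [0.5147, 0.2299, 0.2271]
tcp_rot: [1.0, -0.003, 0.001, 0.001]
force: [-0.0, 1.0, -0.3]
width: 0.999
```

```bash
python3 -m jog '10 35 0 0 0 0 1;11 35 0 0 0 0 1;11 35 0 0 0 0 1;11 35 0 0 0 0 1;11 35 0 0 0 0 1;11 35 0 0 0 0 1;11 35 0 0 0 0 1;11 35 0 0 0 0 1;3 12 0 0 0 0 1;0 0 0 0 0 0 1;0 0 0 0 0 0 1'
python3 - <<'E'
from m import *
im=save("wrist","w9")
for k,v in caps(im,"wrist",{"green":.059}).items(): print(k,*v)
im=save("scene","s9")
for k,v in caps(im,"scene",dict(yellow=.1385,blue=.1385,green=.059),(290,100,600,300)).items(): print(k,*v)
E
```

```text
time_s: 21.05
ee_pos: [0.6029, -0.0554, 0.2262]
tcp_rot: [1.0, 0.0, -0.0, -0.0]
force: [-0.7, 1.1, -0.1]
width: 0.998
red [317.6716 237.9334] [ 291  210   54   55 2162] [ 0.6044 -0.0556  0.1395]
green [323.3881 147.4287] [ 296  120   56   56 2363] [0.61   0.0052 0.059 ]
yellow [521.9065 260.0113] [512 250  21  21 353] [0.5053 0.3974 0.1385]
blue [489.2574 238.5842] [480 229  20  20 303] [0.4914 0.32   0.1385]
red [317.4959 187.3388] [310 179  16  18 242] [ 0.6011 -0.0569  0.1395]
green [334.5233 227.7097] [326 219  19  18 279] [0.6092 0.0051 0.059 ]
```

```bash
python3 -m jog '1 1 25 0 0 0 1;0 0 30 0 0 0 1;0 0 30 0 0 0 1;0 0 25 0 0 0 1;0 0 10 0 0 0 1;0 0 9 0 0 0 1;0 0 0 0 0 0 1;0 0 0 0 0 0 1'; python3 -m jog '0 0 0 0 0 0 0.3;0 0 0 0 0 0 0.3;0 0 0 0 0 0 0.3;0 0 0 0 0 0 0.3;0 0 0 0 0 0 0;0 0 0 0 0 0 0;0 0 0 0 0 0 0;0 0 0 0 0 0 0;0 0 0 0 0 0 0'
```

```text
time_s: 21.95
ee_pos: [0.6044, -0.0576, 0.0982]
tcp_rot: [1.0, -0.0, 0.001, 0.0]
force: [0.7, -0.1, 0.1]
width: 1.0
time_s: 22.85
ee_pos: [0.6045, -0.0578, 0.0979]
tcp_rot: [1.0, -0.0, 0.001, 0.0]
force: [-0.2, 0.5, 6.0]
width: 0.397
```

```bash
python3 -m jog '0 0 -8 0 0 0 0;0 0 -20 0 0 0 0;0 0 -25 0 0 0 0;0 0 -25 0 0 0 0;0 0 -25 0 0 0 0;0 0 -20 0 0 0 0;-14 -8 0 0 0 0 0;-16 -20 0 0 0 0 0;-24 -30 0 0 0 0 0;-24 -30 0 0 0 0 0;-24 -30 0 0 0 0 0;-24 -30 0 0 0 0 0'; python3 -m jog '0 -30 0 0 0 0 0;0 -30 0 0 0 0 0;0 -30 0 0 0 0 0;0 -25 0 0 0 0 0;0 -20 0 0 0 0 0;0 -10 0 0 0 0 0;0 0 0 0 0 0 0;0 0 0 0 0 0 0'
```

```text
time_s: 24.05
ee_pos: [0.4768, 0.0913, 0.2207]
tcp_rot: [1.0, -0.0, -0.0, -0.0]
force: [-0.3, 0.8, -2.5]
width: 0.402
time_s: 24.85
ee_pos: [0.4782, 0.2342, 0.2205]
tcp_rot: [1.0, -0.001, 0.0, 0.0]
force: [0.3, -0.5, -2.5]
width: 0.395
```

Lowering red 123 mm to 0.097, then releasing.

```bash
python3 -m jog '0 0 20 0 0 0 0;0 0 25 0 0 0 0;0 0 25 0 0 0 0;0 0 25 0 0 0 0;0 0 15 0 0 0 0;0 0 7 0 0 0 0;0 0 4 0 0 0 0;0 0 2 0 0 0 0;0 0 0 0 0 0 0;0 0 0 0 0 0 0'; python3 -m jog '0 0 0 0 0 0 0.6;0 0 0 0 0 0 0.8;0 0 0 0 0 0 1;0 0 0 0 0 0 1;0 0 0 0 0 0 1;0 0 -20 0 0 0 1;0 0 -30 0 0 0 1;0 0 -40 0 0 0 1;0 0 -40 0 0 0 1;10 40 0 0 0 0 1;10 40 0 0 0 0 1;0 0 0 0 0 0 1'
python3 -m jog '22 35 0 0 0 0 1;22 35 0 0 0 0 1;22 35 0 0 0 0 1;22 30 0 0 0 0 1;22 10 0 0 0 0 1;0 0 0 0 0 0 1;0 0 0 0 0 0 1'
python3 - <<'E'
from m import *
im=save("wrist","w10")
for k,v in caps(im,"wrist",{"green":.059},(200,80,450,480)).items(): print(k,*v)
im=save("scene","s10")
for k,v in caps(im,"scene",dict(red=.1385,yellow=.1385,blue=.1385,green=.059),(290,100,600,300)).items(): print(k,*v)
im=save("top","t10")
for k,v in caps(im,"top",dict(red=.1385,yellow=.1385,blue=.1385,green=.059),(90,240,360,360)).items(): print(k,*v)
E
```

```text
time_s: 25.85
ee_pos: [0.4783, 0.2354, 0.0978]
tcp_rot: [1.0, -0.0, 0.0, -0.0]
force: [-0.0, -0.0, -2.1]
width: 0.4
time_s: 27.05
ee_pos: [0.4992, 0.1501, 0.2279]
tcp_rot: [1.0, -0.003, 0.001, 0.001]
force: [0.4, 1.4, -0.4]
width: 0.999
time_s: 27.75
ee_pos: [0.6078, 0.0105, 0.2269]
tcp_rot: [1.0, -0.0, -0.0, -0.0]
force: [-0.3, 0.6, -0.1]
width: 0.999
green [317.5218 220.2337] [ 292  194   52   52 2020] [0.6097 0.0038 0.059 ]
yellow [521.9037 259.9802] [512 250  21  21 353] [0.5052 0.3973 0.1385]
blue [489.2829 238.5987] [480 229  20  20 304] [0.4914 0.32   0.1385]
red [458.3511 218.0957] [450 209  18  20 282] [0.4763 0.2389 0.1385]
green [334.5233 227.7097] [326 219  19  18 279] [0.6092 0.0051 0.059 ]
yellow [107.2402 300.1952] [ 96 291  23  19 333] [0.5067 0.3964 0.1385]
blue [146.1395 305.7313] [136 297  22  18 294] [0.4938 0.3205 0.1385]
red [187.559  312.5208] [178 304  21  18 288] [0.4784 0.2395 0.1385]
```

All three bottles stand in the side tray, and top and scene views agree. The jar is at (0.611, 0.0035). I'll grip its cap with the tips at z≈0.047, above the 30 mm tray wall.

```bash
python3 -m jog '3 7 25 0 0 0 1;0 0 30 0 0 0 1;0 0 35 0 0 0 1;0 0 35 0 0 0 1;0 0 35 0 0 0 1;0 0 25 0 0 0 1;0 0 15 0 0 0 1;0 0 10 0 0 0 1;0 0 7 0 0 0 1;0 0 0 0 0 0 1;0 0 0 0 0 0 1'; python3 -c "
from h import *
save('wrist','w11');print(state()['ee_pos'])"
```

```text
time_s: 29.0
ee_pos: [0.6114, 0.0033, 0.0111]
tcp_rot: [1.0, -0.0, 0.0, 0.0]
force: [-0.1, 0.5, 1.0]
width: 0.998
[0.61147963 0.00329015 0.01116562]
```

View pics/w11.png

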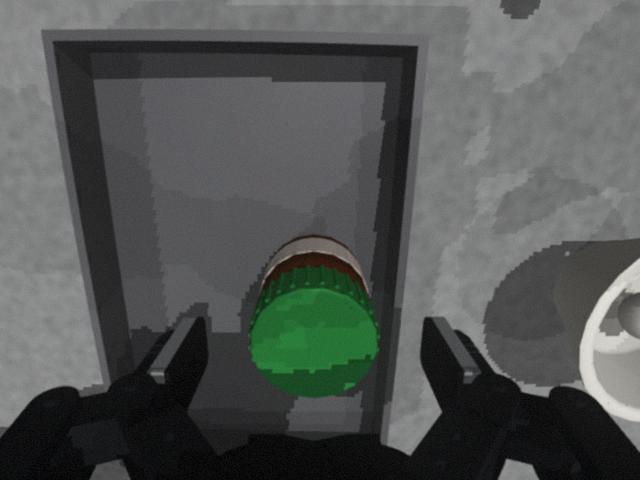

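The jar is centred between the open fingers: cap (315,340), fingers at 207 and 425. Closing now.

```bash
python3 -m jog '0 0 3 0 0 0 0.8;0 0 0 0 0 0 0.6;0 0 0 0 0 0 0.5;0 0 0 0 0 0 0.3;0 0 0 0 0 0 0;0 0 0 0 0 0 0;0 0 0 0 0 0 0;0 0 0 0 0 0 0;0 0 0 0 0 0 0'; python3 -m jog '0 0 -6 0 0 0 0;0 0 -15 0 0 0 0;0 0 -25 0 0 0 0;0 0 -25 0 0 0 0;0 0 -25 0 0 0 0;0 0 -25 0 0 0 0;0 0 -10 0 0 0 0;0 0 0 0 0 0 0;0 0 0 0 0 0 0'
```

```text
time_s: 29.95
ee_pos: [0.6111, 0.0033, 0.0077]
tcp_rot: [1.0, -0.0, 0.0, 0.0]
force: [-2.1, 0.3, 5.7]
width: 0.546
time_s: 30.85
ee_pos: [0.6107, 0.0034, 0.1377]
tcp_rot: [1.0, -0.0, -0.0, 0.0]
force: [0.0, 0.0, -1.9]
width: 0.544
```

Jar held and lifted. Moving towards the balance while refining the pan centre from both fixed views.

```bash
python3 -m jog '-4 10 0 0 0 0 0;-8 20 0 0 0 0 0;-10 30 0 0 0 0 0;-10 30 0 0 0 0 0;-10 30 0 0 0 0 0;-10 30 0 0 0 0 0;-10 30 0 0 0 0 0;-10 30 0 0 0 0 0;-10 30 0 0 0 0 0;-8 30 0 0 0 0 0;0 20 0 0 0 0 0;0 0 0 0 0 0 0'; python3 - <<'E'
from m import *
w=save("wrist","w12")
t=cv2.imread("pics/t10.png");s=cv2.imread("pics/s10.png")
def pts(img,cam,c0,R0,z):
  # radial scan: strongest cream-to-steel edge (saturation) on rays from the rough centre
  sat=cv2.GaussianBlur(cv2.cvtColor(img,cv2.COLOR_BGR2HSV)[:,:,1].astype(np.float32),(0,0),.8)
  P=[]
  for a in np.linspace(0,2*np.pi,72,endpoint=False):
    q=[];
    for r in np.arange(.05,.072,.0005):
      u=proj(cam,[c0[0]+r*np.cos(a),c0[1]+r*np.sin(a),z]); q.append(cv2.getRectSubPix(sat,(1,1),tuple(map(float,u)))[0,0])
    i=np.argmax(np.diff(q)); r=.05+.0005*i+.00025
    P.append([c0[0]+r*np.cos(a),c0[1]+r*np.sin(a)])
  P=np.float32(P)
  for _ in range(5):
    A=np.c_[2*P,np.ones(len(P))];x=np.linalg.lstsq(A,(P**2).sum(1),rcond=None)[0]
    rr=np.sqrt(x[2]+x[0]**2+x[1]**2);e=abs(np.hypot(*(P-x[:2]).T)-rr);P=P[e<max(.001,2*np.median(e))]
  return x[:2],rr,len(P)
c=np.array([.521,-.315])
for n,i in(("top",t),("scene",s)): 
  r=pts(i,n,c,0,.065); print(n,r, pts(i,n,r[0],0,.065))
cv2.imwrite("pics/c12.png",np.hstack([cv2.resize(w,(480,360)),cv2.resize(s[120:210,220:340],(320,240)).copy() if 0 else cv2.copyMakeBorder(cv2.resize(s[120:210,220:340],(320,240)),0,120,0,0,0)]))
print(state()['ee_pos'])
E
```

```text
time_s: 32.05
ee_pos: [0.519, -0.2902, 0.1375]
tcp_rot: [1.0, -0.002, -0.001, 0.001]
force: [-0.2, 0.3, -1.6]
width: 0.545Traceback (most recent call last):
  File "<stdin>", line 21, in <module>
  File "<stdin>", line 11, in pts
  File "h.py", line 12, in proj
    p=camera_params(cam);K=np.array(p["K"]);k=p["k1"];T=np.array(p["world_from_camera"])
ValueError: time passes only in moves, steps and waits
```

```bash
sed -i 's/p=camera_params(cam)/p=cp(cam)/' h.py; cat >> h.py <<'E'
_c={}
def cp(cam):
    if cam=="wrist": return camera_params(cam)
    if cam not in _c: _c[cam]=camera_params(cam)
    return _c[cam]
E
cat > pan.py <<'E'
from m import *
def pan(img,cam,c0,z=.065):
  sat=cv2.GaussianBlur(cv2.cvtColor(img,cv2.COLOR_BGR2HSV)[:,:,1].astype(np.float32),(0,0),.8);P=[]
  for a in np.linspace(0,2*np.pi,72,endpoint=False):
    rs=np.arange(.05,.072,.0005);d=np.array([np.cos(a),np.sin(a)])
    q=[cv2.getRectSubPix(sat,(1,1),tuple(map(float,proj(cam,[*(c0+r*d),z]))))[0,0] for r in rs]
    P.append(c0+(rs[np.argmax(np.diff(q))]+.00025)*d)
  P=np.float32(P)
  for _ in range(5):
    x=np.linalg.lstsq(np.c_[2*P,np.ones(len(P))],(P**2).sum(1),rcond=None)[0]
    rr=np.sqrt(x[2]+x[0]**2+x[1]**2);e=abs(np.hypot(*(P-x[:2]).T)-rr);P=P[e<max(.001,2*np.median(e))]
  return x[:2],rr,len(P)
E
python3 - <<'E'
from pan import *
w=save("wrist","w12b")[:,:,::-1]
t=cv2.imread("pics/t10.png");s=cv2.imread("pics/s10.png")
c=np.array([.521,-.315])
for n,i in(("top",t),("scene",s)):
  r=pan(i,n,c); print(n,r,pan(i,n,r[0]))
cv2.imwrite("pics/c12.png",np.hstack([cv2.resize(w,(480,360)),cv2.copyMakeBorder(cv2.resize(s[120:210,220:340],(320,240)),0,120,0,0,0)]))
E
```

```text
top (array([ 0.5223, -0.3137]), np.float64(0.06579400339710205), 61) (array([ 0.5222, -0.3136]), np.float64(0.06580604295310823), 63)
scene (array([ 0.5253, -0.3118]), np.float64(0.0633049377972371), 52) (array([ 0.528 , -0.3068]), np.float64(0.0659994525707172), 30)
```

View pics/c12.png

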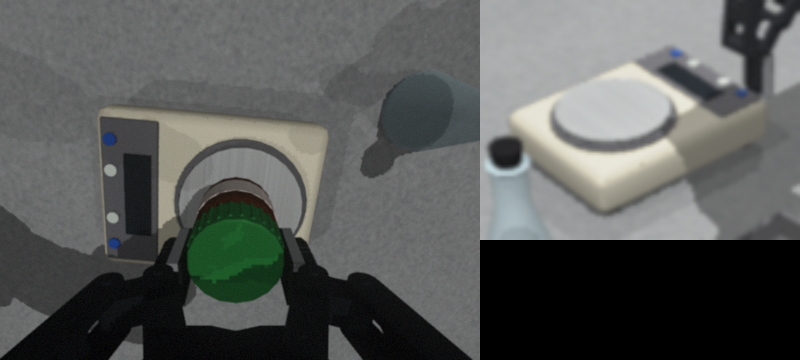

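```bash
python3 - <<'E'
from pan import *
for n,f,box in(("top","t10",(415,245,500,325)),("scene","s10",(235,135,310,185))):
  im=cv2.imread(f"pics/{f}.png");h=cv2.cvtColor(im,cv2.COLOR_BGR2HSV)
  m=((h[:,:,1]<20)&(h[:,:,2]>115)).astype(np.uint8);b=np.zeros_like(m);b[box[1]:box[3],box[0]:box[2]]=1;m&=b
  c=max(cv2.findContours(m,0,2)[0],key=cv2.contourArea);c=cv2.convexHull(c);e=cv2.fitEllipse(c)
  Q=np.array([onplane(n,p[0],.065)[:2] for p in c]);(x,y),r=cv2.minEnclosingCircle(Q.astype(np.float32))
  print(n,e,onplane(n,e[0],.065),(x,y),r,len(c))
w=cv2.imread("pics/w12b.png");g=cv2.cvtColor(w,cv2.COLOR_BGR2HSV)
for row in(240,260,270): print(row,"".join(f"{v//10:x}" if v<160 else "f" for v in g[row,220:420:2,2]))
print("".join(f"{v//10:x}" if v<160 else "f" for v in g[180:240,320,2]))
for p in((240,270),(403,270),(320,196)): print(onplane("wrist",p,.065))
E
```

```text
top ((457.6754150390625, 284.7464294433594), (54.900413513183594, 56.7441291809082), 140.36923217773438) [ 0.5227 -0.3155  0.065 ] (0.5231240391731262, -0.3158705532550812) 0.05970926955342293 32
scene ((269.7701110839844, 145.80616760253906), (53.11819839477539, 82.53840637207031), 80.4123306274414) [ 0.469  -0.3712  0.065 ] (0.47444066405296326, -0.36299729347229004) 0.13100534677505493 12
240 ffffffffc87778bbbccccbccccbccdddcdddc942446678888777644448cdccdddcddddddddddddddddddddda7778efffffff
260 ffffffc775bdddcdddba7887775778679da43333333233443343333433359cb99aa97cdddddcddddddddddddddd766bfffff
270 ffffffb779dcdcca8778777778b63223333434433334544343454354444444444439c99bddccddccdddddddddddb669ffffe
ffffdb77777777667acddddddddddddddcdddddddddddddccdddcddda645
[ 0.4656 -0.3073  0.065 ]
[ 0.5831 -0.3072  0.065 ]
[ 0.523  -0.2537  0.065 ]
```

Top and wrist agree on the pan centre: (0.5227, −0.3155) and (0.5243, −0.3137), with radius 59.7 mm. Moving over it and lowering slowly.

```bash
python3 -m jog '2 8 0 0 0 0 0;2 10 0 0 0 0 0;0 6 10 0 0 0 0;0 0 20 0 0 0 0;0 0 15 0 0 0 0;0 0 8 0 0 0 0;0 0 4 0 0 0 0;0 0 3 0 0 0 0;0 0 0 0 0 0 0;0 0 0 0 0 0 0'
```

```text
time_s: 33.15
ee_pos: [0.5252, -0.3108, 0.0788]
tcp_rot: [1.0, -0.0, 0.0, 0.0]
force: [-0.3, -0.7, -1.3]
width: 0.544
```

```bash
python3 -m jog '-1 4 0 0 0 0 0;0 0 4 0 0 0 0;0 0 3 0 0 0 0;0 0 2 0 0 0 0;0 0 0 0 0 0 0;0 0 0 0 0 0 0;0 0 0 0 0 0 0'
```

```text
time_s: 33.85
ee_pos: [0.524, -0.3147, 0.0694]
tcp_rot: [1.0, -0.0, 0.0, 0.0]
force: [-0.3, -0.2, -1.2]
width: 0.54
```

```bash
python3 -m jog '0 0 1 0 0 0 0;0 0 0 0 0 0 0;0 0 0 0 0 0 0'; python3 -m jog '0 0 0 0 0 0 0.62;0 0 0 0 0 0 0.7;0 0 0 0 0 0 0.85;0 0 0 0 0 0 1;0 0 0 0 0 0 1;0 0 -15 0 0 0 1;0 0 -25 0 0 0 1;0 0 -35 0 0 0 1;0 0 -40 0 0 0 1;0 0 -40 0 0 0 1;0 0 0 0 0 0 1;0 0 0 0 0 0 1'; python3 - <<'E'
from pan import *
w=save("wrist","w13");s=save("scene","s13");t=save("top","t13")
for k,v in caps(w,"wrist",{"green":.120},(150,0,500,400)).items(): print(k,*v)
for k,v in caps(s,"scene",{"green":.120},(220,110,310,190)).items(): print(k,*v)
for k,v in caps(t,"top",{"green":.120},(415,240,500,325)).items(): print(k,*v)
cv2.imwrite("pics/c13.png",np.hstack([cv2.resize(w,(400,300)),s[100:400,220:600]])[:,:,::-1])
print(state()['ee_pos'])
E
```

```text
time_s: 34.15
ee_pos: [0.5241, -0.3148, 0.0687]
tcp_rot: [1.0, -0.0, 0.0, 0.0]
force: [-1.4, 0.9, 5.4]
width: 0.544
time_s: 35.35
ee_pos: [0.5241, -0.3147, 0.2238]
tcp_rot: [1.0, -0.0, 0.0, 0.0]
force: [0.5, -0.1, -0.2]
width: 1.003
blue [177.1127 140.7676] [171 134  13  14 142] [ 0.4295 -0.2453  0.1395]
green [313.8824 231.0107] [ 283  200   62   62 2890] [ 0.5222 -0.314   0.12  ]
blue [292.8 139.6] [292 139   3   2   5] [ 0.4882 -0.2535  0.1395]
green [268.2663 142.4673] [260 136  17  14 199] [ 0.5207 -0.3152  0.12  ]
green [464.0724 283.2061] [451 272  26  24 456] [ 0.5233 -0.3147  0.12  ]
[ 0.5236 -0.3144  0.2223]
```

View pics/c13.png

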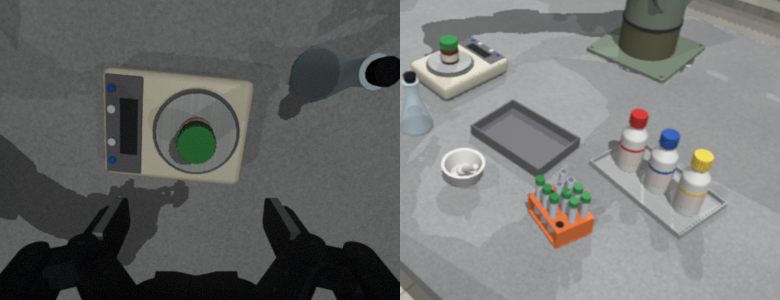

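The jar stands upright in the middle of the pan, within 3 mm in all three views, and the three bottles stand in the side tray. Now back to red.

```bash
python3 -m jog '0 -40 0 0 0 0 1;0 -45 0 0 0 0 1;0 -45 0 0 0 0 1;0 -45 0 0 0 0 1;0 -45 0 0 0 0 1;0 -45 0 0 0 0 1;0 -45 0 0 0 0 1;-9 -45 0 0 0 0 1;-9 -45 0 0 0 0 1;-9 -45 0 0 0 0 1;-9 -45 0 0 0 0 1;-9 -40 0 0 0 0 1'; python3 -m jog '0 -19 0 0 0 0 1;0 0 0 0 0 0 1;0 0 0 0 0 0 1'
```

```text
time_s: 36.7
ee_pos: [0.478, 0.2175, 0.2226]
tcp_rot: [1.0, 0.0, -0.001, 0.0]
force: [1.0, 0.4, -0.3]
width: 1.002
time_s: 37.0
ee_pos: [0.4789, 0.2339, 0.2227]
tcp_rot: [1.0, -0.0, -0.0, 0.001]
force: [0.1, -1.0, 0.0]
width: 1.001
```

```bash
python3 -m jog '0 -1 25 0 0 0 1;0 0 30 0 0 0 1;0 0 30 0 0 0 1;0 0 25 0 0 0 1;0 0 10 0 0 0 1;0 0 6 0 0 0 1;0 0 0 0 0 0 1;0 0 0 0 0 0 1'; python3 -m jog '0 0 0 0 0 0 0.3;0 0 0 0 0 0 0.3;0 0 0 0 0 0 0.3;0 0 0 0 0 0 0.3;0 0 0 0 0 0 0;0 0 0 0 0 0 0;0 0 0 0 0 0 0;0 0 0 0 0 0 0;0 0 0 0 0 0 0'
```

```text
time_s: 37.8
ee_pos: [0.4795, 0.2353, 0.0982]
tcp_rot: [1.0, -0.0, 0.001, -0.0]
force: [0.1, 0.4, 0.3]
width: 0.998
time_s: 38.7
ee_pos: [0.4794, 0.2354, 0.0978]
tcp_rot: [1.0, -0.0, 0.0, -0.0]
force: [-1.0, -0.5, 8.3]
width: 0.396
```

```bash
python3 -m jog '0 0 -8 0 0 0 0;0 0 -20 0 0 0 0;0 0 -25 0 0 0 0;0 0 -25 0 0 0 0;0 0 -25 0 0 0 0;0 0 -20 0 0 0 0;5 10 0 0 0 0 0;8 20 0 0 0 0 0;14 30 0 0 0 0 0;14 30 0 0 0 0 0;14 30 0 0 0 0 0;14 30 0 0 0 0 0'; python3 -m jog '14 30 0 0 0 0 0;14 30 0 0 0 0 0;14 30 0 0 0 0 0;14 25 0 0 0 0 0;0 18 0 0 0 0 0;0 10 0 0 0 0 0;0 0 0 0 0 0 0;0 0 0 0 0 0 0'
```

```text
time_s: 39.9
ee_pos: [0.5482, 0.0832, 0.2195]
tcp_rot: [1.0, -0.0, -0.001, 0.0]
force: [0.3, 0.2, -3.1]
width: 0.403
time_s: 40.7
ee_pos: [0.6038, -0.0568, 0.2201]
tcp_rot: [1.0, 0.0, -0.0, -0.0]
force: [0.3, -0.1, -2.7]
width: 0.393
```

```bash
python3 -m jog '0 1 20 0 0 0 0;0 0 25 0 0 0 0;0 0 25 0 0 0 0;0 0 25 0 0 0 0;0 0 15 0 0 0 0;0 0 6 0 0 0 0;0 0 4 0 0 0 0;0 0 1 0 0 0 0;0 0 0 0 0 0 0;0 0 0 0 0 0 0'; python3 -m jog '0 0 0 0 0 0 0.6;0 0 0 0 0 0 0.8;0 0 0 0 0 0 1;0 0 0 0 0 0 1;0 0 0 0 0 0 1;0 0 -20 0 0 0 1;0 0 -30 0 0 0 1;0 0 -40 0 0 0 1;0 0 -40 0 0 0 1;-8 -40 0 0 0 0 1;-8 -40 0 0 0 0 1;0 0 0 0 0 0 1'
```

```text
time_s: 41.7
ee_pos: [0.6043, -0.0586, 0.0999]
tcp_rot: [1.0, -0.0, 0.0, 0.0]
force: [-0.0, 0.6, -1.8]
width: 0.399
time_s: 42.9
ee_pos: [0.5873, 0.0272, 0.2294]
tcp_rot: [1.0, 0.003, -0.0, -0.001]
force: [-0.1, -1.3, -0.2]
width: 1.004
```

```bash
python3 -m jog '-12 -36 0 0 0 0 1;-12 -36 0 0 0 0 1;-12 -36 0 0 0 0 1;-12 -36 0 0 0 0 1;-12 -36 0 0 0 0 1;-12 -36 0 0 0 0 1;-12 -36 0 0 0 0 1;-9 -34 0 0 0 0 1;0 0 0 0 0 0 1;0 0 0 0 0 0 1'
```

```text
time_s: 43.9
ee_pos: [0.4949, 0.3075, 0.2291]
tcp_rot: [1.0, 0.0, -0.0, 0.0]
force: [-0.3, 0.5, -1.0]
width: 0.998
```

```bash
python3 -m jog '-1 -7 25 0 0 0 1;0 0 30 0 0 0 1;0 0 30 0 0 0 1;0 0 28 0 0 0 1;0 0 12 0 0 0 1;0 0 7 0 0 0 1;0 0 0 0 0 0 1;0 0 0 0 0 0 1'; python3 -m jog '0 0 0 0 0 0 0.3;0 0 0 0 0 0 0.3;0 0 0 0 0 0 0.3;0 0 0 0 0 0 0.3;0 0 0 0 0 0 0;0 0 0 0 0 0 0;0 0 0 0 0 0 0;0 0 0 0 0 0 0;0 0 0 0 0 0 0'
```

```text
time_s: 44.7
ee_pos: [0.4947, 0.3144, 0.0983]
tcp_rot: [1.0, -0.0, 0.001, -0.0]
force: [1.3, -0.7, -0.2]
width: 0.998
time_s: 45.6
ee_pos: [0.4944, 0.3145, 0.0978]
tcp_rot: [1.0, -0.0, 0.0, -0.0]
force: [-1.1, 0.2, 7.0]
width: 0.399
```

```bash
python3 -m jog '0 0 -8 0 0 0 0;0 0 -20 0 0 0 0;0 0 -25 0 0 0 0;0 0 -25 0 0 0 0;0 0 -25 0 0 0 0;0 0 -20 0 0 0 0;4 10 0 0 0 0 0;6 20 0 0 0 0 0;6 30 0 0 0 0 0;6 30 0 0 0 0 0;6 30 0 0 0 0 0;6 30 0 0 0 0 0'; python3 -m jog '6 30 0 0 0 0 0;6 30 0 0 0 0 0;6 30 0 0 0 0 0;0 30 0 0 0 0 0;0 20 0 0 0 0 0;0 12 0 0 0 0 0;0 0 0 0 0 0 0;0 0 0 0 0 0 0'
```

```text
time_s: 46.8
ee_pos: [0.5279, 0.1624, 0.2197]
tcp_rot: [1.0, -0.0, -0.0, 0.0]
force: [0.9, 0.0, -2.1]
width: 0.398
time_s: 47.6
ee_pos: [0.5459, 0.0132, 0.2201]
tcp_rot: [1.0, 0.0, -0.0, -0.0]
force: [-0.1, 0.5, -3.0]
width: 0.399
```

```bash
python3 -m jog '0 0 20 0 0 0 0;0 0 25 0 0 0 0;0 0 25 0 0 0 0;0 0 25 0 0 0 0;0 0 15 0 0 0 0;0 0 6 0 0 0 0;0 0 4 0 0 0 0;0 0 1 0 0 0 0;0 0 0 0 0 0 0;0 0 0 0 0 0 0'; python3 -m jog '0 0 0 0 0 0 0.6;0 0 0 0 0 0 0.8;0 0 0 0 0 0 1;0 0 0 0 0 0 1;0 0 0 0 0 0 1;0 0 -20 0 0 0 1;0 0 -30 0 0 0 1;0 0 -40 0 0 0 1;0 0 -40 0 0 0 1;-6 -40 0 0 0 0 1;-8 -40 0 0 0 0 1;0 -40 0 0 0 0 1'; python3 -m jog '-5 -42 0 0 0 0 1;-5 -42 0 0 0 0 1;-5 -42 0 0 0 0 1;-5 -42 0 0 0 0 1;-5 -42 0 0 0 0 1;0 -42 0 0 0 0 1;0 0 0 0 0 0 1;0 0 0 0 0 0 1'
```

```text
time_s: 48.6
ee_pos: [0.5463, 0.0124, 0.0999]
tcp_rot: [1.0, -0.0, 0.0, -0.0]
force: [0.9, -0.5, -2.2]
width: 0.4
time_s: 49.8
ee_pos: [0.5313, 0.1338, 0.2297]
tcp_rot: [1.0, -0.0, 0.0, -0.0]
force: [0.6, -0.3, -0.2]
width: 1.001
time_s: 50.6
ee_pos: [0.5068, 0.3846, 0.2288]
tcp_rot: [1.0, 0.0, -0.0, 0.0]
force: [0.3, -0.1, 0.3]
width: 1.002
```

Yellow's TCP was (0.5083, 0.3946), so I go down 132 mm.

```bash
python3 -m jog '1 -10 25 0 0 0 1;0 0 30 0 0 0 1;0 0 30 0 0 0 1;0 0 28 0 0 0 1;0 0 12 0 0 0 1;0 0 7 0 0 0 1;0 0 0 0 0 0 1;0 0 0 0 0 0 1'; python3 -m jog '0 0 0 0 0 0 0.3;0 0 0 0 0 0 0.3;0 0 0 0 0 0 0.3;0 0 0 0 0 0 0.3;0 0 0 0 0 0 0;0 0 0 0 0 0 0;0 0 0 0 0 0 0;0 0 0 0 0 0 0;0 0 0 0 0 0 0'
```

```text
time_s: 51.4
ee_pos: [0.5087, 0.3944, 0.0985]
tcp_rot: [1.0, -0.0, 0.001, -0.0]
force: [-0.6, 1.0, 0.8]
width: 1.006
time_s: 52.3
ee_pos: [0.5083, 0.3945, 0.0979]
tcp_rot: [1.0, -0.0, 0.0, -0.0]
force: [-0.1, -0.1, 6.3]
width: 0.4
```

```bash
python3 -m jog '0 0 -8 0 0 0 0;0 0 -20 0 0 0 0;0 0 -25 0 0 0 0;0 0 -25 0 0 0 0;0 0 -25 0 0 0 0;0 0 -20 0 0 0 0;0 10 0 0 0 0 0;0 20 0 0 0 0 0;0 30 0 0 0 0 0;0 30 0 0 0 0 0;0 30 0 0 0 0 0;14 30 0 0 0 0 0'; python3 -m jog '15 30 0 0 0 0 0;15 30 0 0 0 0 0;15 30 0 0 0 0 0;15 30 0 0 0 0 0;15 30 0 0 0 0 0;10 19 0 0 0 0 0;5 8 0 0 0 0 0;0 0 0 0 0 0 0;0 0 0 0 0 0 0'
```

```text
time_s: 53.5
ee_pos: [0.5207, 0.243, 0.2201]
tcp_rot: [1.0, 0.0, -0.001, 0.0]
force: [0.5, -0.4, -1.3]
width: 0.396
time_s: 54.4
ee_pos: [0.6115, 0.0685, 0.22]
tcp_rot: [1.0, 0.0, -0.0, -0.0]
force: [-0.6, 0.4, -2.0]
width: 0.402
```

```bash
python3 -m jog '1 0 20 0 0 0 0;0 0 25 0 0 0 0;0 0 25 0 0 0 0;0 0 25 0 0 0 0;0 0 15 0 0 0 0;0 0 6 0 0 0 0;0 0 4 0 0 0 0;0 0 1 0 0 0 0;0 0 0 0 0 0 0;0 0 0 0 0 0 0'; python3 -m jog '0 0 0 0 0 0 0.6;0 0 0 0 0 0 0.8;0 0 0 0 0 0 1;0 0 0 0 0 0 1;0 0 0 0 0 0 1;0 0 -20 0 0 0 1;0 0 -30 0 0 0 1;0 0 -40 0 0 0 1;0 0 -40 0 0 0 1;-15 -40 0 0 0 0 1;-15 -40 0 0 0 0 1;-15 -40 0 0 0 0 1';python3 -m jog '-15 -40 0 0 0 0 1;0 0 0 0 0 0 1;0 0 0 0 0 0 1'; python3 - <<'E'
from pan import *
for n,b in(("scene",(290,170,380,245)),("top",(250,225,360,300))):
  i0=cv2.imread(f"pics/{n}0.png")[:,:,::-1].copy(); im=save(n,n+"end"); a=caps(i0,n,{},b);e=caps(im,n,{},b)
  for k in("yellow","blue","red"): print(n,k,e[k][1][4],(e[k][2]-a[k][2])*1000)
cv2.imwrite("pics/cend.png",np.hstack([cv2.imread("pics/sceneend.png")[100:400,200:600],cv2.imread("pics/topend.png")[150:450,90:490]]))
print(caps(cv2.imread("pics/topend.png")[:,:,::-1].copy(),"top",{"green":.12},(415,240,500,325))['green'])
E
```

```text
time_s: 55.4
ee_pos: [0.6133, 0.0674, 0.0999]
tcp_rot: [1.0, -0.0, 0.0, -0.0]
force: [0.4, 0.8, -1.4]
width: 0.398
time_s: 56.6
ee_pos: [0.5674, 0.1887, 0.2295]
tcp_rot: [1.0, -0.0, 0.0, -0.0]
force: [0.9, 0.5, -0.2]
width: 1.0
time_s: 56.9
ee_pos: [0.5528, 0.2279, 0.2293]
tcp_rot: [1.0, 0.001, -0.0, 0.0]
force: [0.5, -0.9, -0.3]
width: 1.001
scene yellow 256 [1.2351 0.1686 0.    ]
scene blue 217 [-0.933   0.7965  0.    ]
scene red 228 [-0.4178 -0.827   0.    ]
top yellow 270 [1.2071 0.2325 0.    ]
top blue 254 [-0.5734  0.2701  0.    ]
top red 269 [-0.8843 -0.7789  0.    ]
(array([464.0768, 283.2127]), array([451, 272,  26,  24, 456], dtype=int32), array([ 0.5233, -0.3147,  0.12  ]))
```

View pics/cend.png

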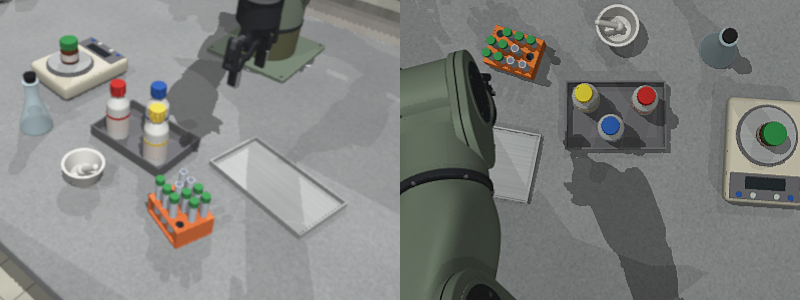

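All bottles are within about 1.3 mm of their start spots in both views, the jar is centred on the pan, the bystanders look untouched, and the arm is clear. Handing in.

```bash
python3 -c "
from rig import *
print(job_done())"
```

```text
the job is handed in; nothing more can be done
None
```

The job is handed in, but it reports no verdict. I moved the three bottles upright into the side tray, set the jar on the balance pan, and put each bottle back on its own spot. It took about 57 s of the 147 s allowed.

**Last checks:**
- **Bottles:** all three stand upright, within about 1.5 mm of where they started, in both the top and scene views.
- **Jar:** the top view puts it at (0.523, −0.315), about 1–2 mm from the pan centre I measured. Just after I set it down, the scene and wrist views agreed to about 3 mm.
- **Tube rack, flask and mortar:** they look unmoved in the last picture, but I did not measure them.
- **Arm:** clear of everything, with no contact force on the tool.

**What went wrong or disagreed:**
- **First grasp of yellow missed:** the shut fingertips came down on top of the cap with about 55 N on the wrist. This is under the 120 N wrist limit, but over 40 N if the tips count as arm or gripper body. The bottle stayed upright and moved about 1 mm.
- **Tool point was off:** triangulation showed the real fingertips about 34 mm short of the stated tool point. I corrected for that in every later grasp, and they all worked first time.
- **Pan centre:** one automatic edge fit disagreed by 2–8 mm, because it picked up the dark ring around the pan. I used the bright-surface fit from the top view and the rim in the wrist view instead, which agreed to about 2 mm.

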